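# Nudge the overhanging hinge back onto the side table

### The job

One of the two small steel hinges is hanging over the far edge of the oak side table. With the fingertips, nudge it lightly back in, without picking it up, until the whole of it lies flat on the table at least 2 cm clear of that edge, then take the hand away. Leave the other hinge, the cam lock, the bit case, the screwdriver and the organiser where they are.

Things in the scene. Friction and masses are not known exactly. Their poses are not given: they have to be found in the camera images.
- side_table: Fixed pale oak side table in front of the robot. Its origin is the middle of the flat top surface, at the height of the robot's base (z = 0). The top is 420 mm along its x by 600 mm along its y and 22 mm thick; its own +x points away from the robot, so the far edge is the straight line 210 mm from the origin along +x, with nothing beyond it for more than 350 mm. The table stands at a different place and small turn each time.
- edge_hinge: The hinge to be nudged: a loose folded steel butt hinge, 34 mm along its x, 64 mm along its y (its pin, in the round barrel along its -x side) and 8 mm thick, 60 to 105 g. The origin is the centre of its underside, z up. It lies flat, its centre 6 to 10 mm inside the table's far edge, partly over the edge.
- edge_hinge_corner0 (a point): Corner of the hinge's outline at -x, -y, half-way up its thickness (4 mm above its underside).
- edge_hinge_corner1 (a point): Corner of the hinge's outline at -x, +y, half-way up.
- edge_hinge_corner2 (a point): Corner of the hinge's outline at +x, -y, half-way up.
- edge_hinge_corner3 (a point): Corner of the hinge's outline at +x, +y, half-way up.
- other_hinge: The second hinge, the same in shape and size, lying wholly on the table some way in from the far edge and to one side; to be left alone. Origin at the centre of its underside.
- cam_lock: Loose chrome cam lock fitting, a drum 15 mm across and 12.5 mm high standing on the table, about 12 g, to one side; to be left alone. Origin at the centre of its underside.
- bit_case: Loose closed green plastic bit case, 74 mm along its x, 112 mm along its y, 30 mm high, lying further in from the far edge than the hinges; to be left alone. Origin at the centre of its underside.
- screwdriver: Loose yellow-handled screwdriver lying on the table at its left (+y) side, about 205 mm long along its x (handle to -x) and 29 mm high; to be left alone. Origin below its middle, on the table.
- organiser: Clear three-tier stacking organiser, 150 mm along its x, 200 mm along its y and 165 mm high, standing on the half of the table nearer the robot; to be left alone. Origin at the centre of its underside.
Things that resemble listed ones, but are neither listed nor needed, are in the scene too. Leave any blue look-alike of the edge_hinge alone.

How it is judged:
By the outcome, as a careful person would: the job done as asked, in the order asked, and still so for the second after the job is handed in, with the robot touching nothing.
It also fails if it takes over 32 s, if anything falls off the work surface, if the arm or the gripper's body presses on something with over 40 N, if the wrist force passes 120 N, or if a joint passes its speed limit or range.

### The arm

A 7-joint arm with a two-finger parallel gripper is mounted at the origin on the work surface. World frame = base frame: x ahead of the robot, y to its left, z up, the work surface at z = 0. Lengths are in m, angles in rad, forces in N, time in s.
With the tool pointing down it reaches from about 0.425 to 0.825 m from the base axis. Payload 3.6 kg.
Tool frame: the origin (TCP) lies at the very end of the fingers, on their centre line; the grasp point (between the pads) lies 19 mm behind it; z points along the fingers, y is the line along which they close (so a half turn about z gives the same grasp; the last joint's range is limited). The gripper opens to 93 mm and grips with 3 to 60 N. Pads are 15 mm wide; open, the fingers measure 128 mm over their backs; the gripper's body (75 mm by 188 mm) begins 65 mm behind the grasp point.
Start: joints at [1.185, 0.615, -0.013, 1.423, 0.008, 1.103, -0.04], TCP at [0.229, -0.608, 0.219] pointing down, gripper open.
Joint ranges: [-3.12, 3.12], [-0.3, 2.06], [-1.34, 1.32], [0.26, 2.42], [-1.36, 4.5], [0.01, 1.98], [-2.84, 2.84]. Speed limits (rad/s): [2.79, 2.79, 3.14, 3.14, 3.14, 3.14, 3.14].

### API

Orientations are given as [roll, pitch, yaw] about the fixed x, y, z axes, in that order (R = Rz(yaw) Ry(pitch) Rx(roll)).
In Python, from bench import r gives the robot as it stands.
- The arm moves only by the shell command python3 -m handwheel 'ROWS' [FORCE]. ROWS is JSON, a list of rows, each a list of 3 entries, a list of its own where there are three numbers: the shift along the world's x, y, z normalised to -1 to 1, where 1 is 0.03 m, then the turn, a rotation vector about the world's x, y, z normalised to -1 to 1, where 1 is 0.12 rad, then the opening, from -1 (shut) to 1 (fully open). In form: [[[tx, ty, tz], [wx, wy, wz], claw], ...]. A call has 1 to 8 rows; each row shifts and turns the commanded pose from where the row before left it; what a row does not reach is not made up. A row lasts 1/10 s, in which the tool goes at most 50 mm and 8.59 degrees, less where a joint would pass 70% of its speed; a pose out of reach is approached as far as the arm can. A call with a number of a shift or a turn outside -1 to 1 is refused whole. A call with a gripper value outside its range is refused whole. The fingers move at their own pace and stop on an object; FORCE is the grip in N (left out, the last holds). Time passes only in rows, so rows that do not move let the fingers close. It gives the time, the measured TCP pose, the force, the opening and the grip force at its end, in the units of the state.
- r.get_obs(): the state, without advancing time (a new reading comes with each control period).
- r.grab_frame(name): name is "side" or "top"; returns the picture (400x640x3 uint8, red, green, blue); there is no depth.
- r.camera_info(name): a dict with "mtx" (3x3 intrinsics, pixels), "k1" (the pictures are not rectified: a ray, as slopes to the right and down, at radius r is drawn at 1 + k1 r^2 times it, then the intrinsics apply), "R" (3x3) and "t" (3): a world point X has camera coordinates R X + t. Camera axes: x right, y down, z forward; pixel columns grow to the right and rows downward; lengths in m; the calibration is good to about 2 mm. A picture is of the moment at which its call begins. camera_info takes no time and is no camera call.
- r.close_job(): hands the job in; it is judged then, once.
The state is a dict: "time_s": time; "joint_pos": joint angles; "qvel": joint speeds; "joint_efforts": joint torques, N m; "tcp_pos": TCP position; "ee_rot": TCP orientation; "wrist_force": force on the tool from outside, world axes, zero at the start; "ft_torque": the same for the moment, N m; "gripper_width": finger opening in m; "grasp_force": force on a finger pad.
Only numpy, scipy, OpenCV 4.12 (cv2) and the standard library are available. Lean on these libraries where they do the work, as an engineer would, in place of code of your own. Each camera call takes 0.05 s, during which the arm holds its last target. There are 200 camera calls.

## Working session

There is one attempt and no reset: what is moved stays moved. The work goes in short steps, Python scripts to look and compute and a shell command to move; the robot and the scene stay as the last step left them, time stands still between calls to the robot, and variables do not carry over. Pictures are saved under pics/ and viewed, at most 10 in all, crops included, and the job is handed in when it is done.

```bash
mkdir -p pics; cat > h.py <<'E'
import numpy as np, cv2
from bench import r
def px2w(name,u,v,z):
    c=r.camera_info(name);K=np.array(c["mtx"]);R=np.array(c["R"]);t=np.array(c["t"])
    d=cv2.undistortPoints(np.array([[[u,v]]],float),K,np.array([c["k1"],0,0,0.]))[0,0]
    ray=R.T@np.array([d[0],d[1],1]);o=-R.T@t
    return o+ray*(z-o[2])/ray[2]
def w2px(name,X):
    c=r.camera_info(name)
    return cv2.projectPoints(np.array(X,float).reshape(-1,1,3),cv2.Rodrigues(np.array(c["R"]))[0],np.array(c["t"],float),np.array(c["mtx"],float),np.array([c["k1"],0,0,0.]))[0][:,0]
def save(name,fn,crop=None,s=1):
    im=r.grab_frame(name)[:,:,::-1]
    if crop: x0,x1,y0,y1=crop; im=im[y0:y1,x0:x1]
    cv2.imwrite(fn,cv2.resize(np.ascontiguousarray(im),None,fx=s,fy=s,interpolation=cv2.INTER_CUBIC))
E
python3 - <<'E'
from h import *
for n in("top","side"):
    save(n,f"pics/{n}0.png",s=1.25); c=r.camera_info(n); print(n,np.round(-np.array(c["R"]).T@c["t"],3),np.round(c["R"],2).tolist(),c["mtx"],c["k1"])
o=r.get_obs();print(o["tcp_pos"],o["ee_rot"],o["gripper_width"],o["time_s"])
E
```

```text
top [0.403 0.004 0.907] [[0.01, -1.0, -0.02], [-1.0, -0.01, -0.08], [0.08, 0.02, -1.0]] [[495.83329689   0.         317.39681603]
 [  0.         495.83329689 196.47339113]
 [  0.           0.           1.        ]] -0.09319252656559303
side [ 0.847 -0.742  0.728] [[0.9, 0.43, 0.01], [0.27, -0.55, -0.79], [-0.33, 0.71, -0.62]] [[481.10139509   0.         310.47903241]
 [  0.         481.10139509 200.24901425]
 [  0.           0.           1.        ]] -0.005680186342161848
[ 0.22861932 -0.60773248  0.21764279] [-3.13937603e+00  3.98594242e-05  3.59887420e-01] 0.0927041014388109 0.1
```

View pics/top0.png

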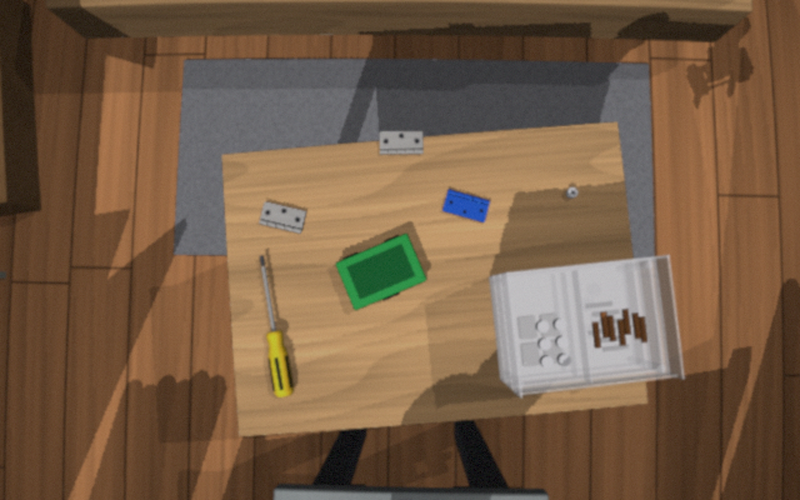

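View pics/side0.png

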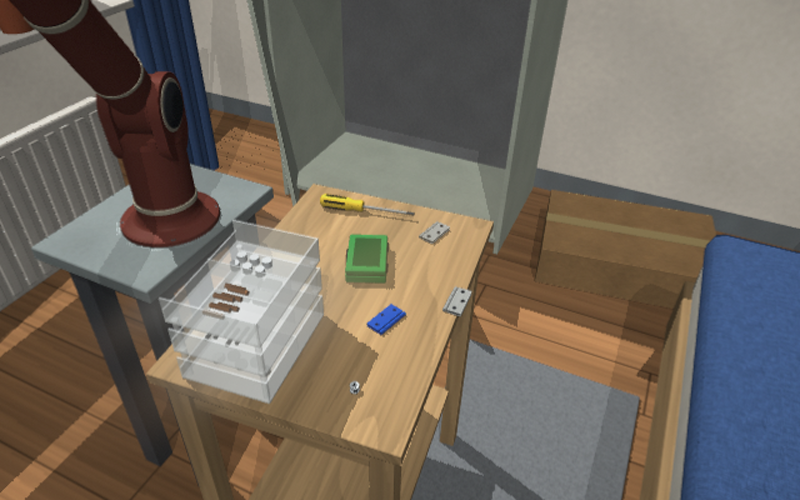

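In the top view (scaled by 1.25) I can see these candidates:
- A grey hinge across the far edge at (401,142).
- A grey hinge further in at (283,216).
- A blue look-alike at (467,205).

The far-edge grey one at (401,142) fits the description, so I'll check it in a close crop and measure it.

```bash
python3 - <<'E'
from h import *
save("top","pics/c1.png",(270,370,80,155),8)
# table corners from picture
for n,p in dict(farL=(223,155),farR=(617,123),nearL=(240,436),nearR=(647,403)).items(): print(n,px2w("top",p[0]/1.25,p[1]/1.25,0).round(3))
for n,p in dict(h=(401,142),other=(283,216),blue=(467,205),cam=(572,191),case=(381,271)).items(): print(n,px2w("top",p[0]/1.25,p[1]/1.25,0.006).round(3))
E
```

```text
farL [0.611 0.288 0.   ]
farR [ 0.666 -0.305  0.   ]
nearL [0.195 0.249 0.   ]
nearR [ 0.252 -0.344  0.   ]
h [0.631 0.02  0.006]
other [0.518 0.192 0.006]
blue [ 0.538 -0.078  0.006]
cam [ 0.561 -0.233  0.006]
case [0.439 0.046 0.006]
```

View pics/c1.png

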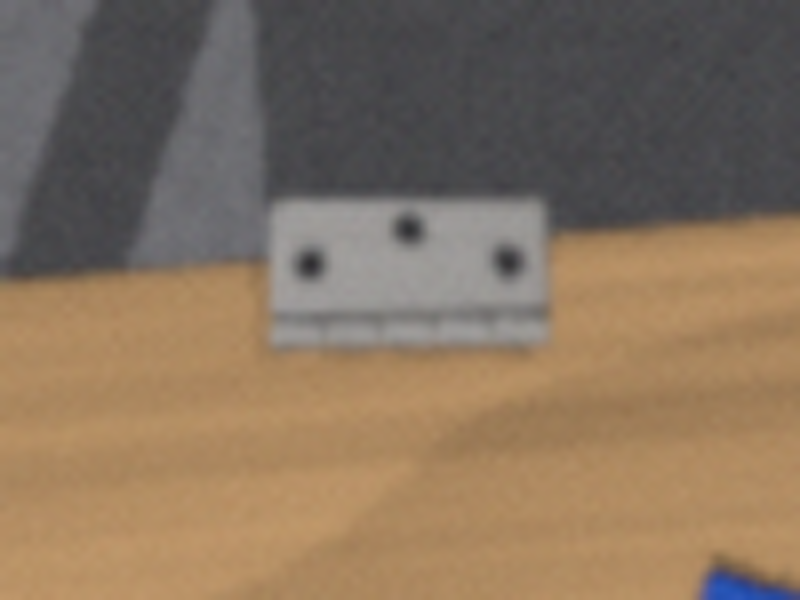

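The crop shows a grey steel hinge with its barrel toward the robot. It spans (272,200) to (549,346) in the crop, and the table edge passes behind it from (0,280) to (800,212). This is the edge_hinge.

```bash
cat >> h.py <<'E'
def table():
    P=lambda u,v:px2w("top",u,v,0)[:2]
    a=P(223/1.25,155/1.25);b=P(617/1.25,123/1.25)
    a2=P(270+0/8,80+280/8);b2=P(270+800/8,80+212/8)
    d=(a-b)/np.linalg.norm(a-b); n=np.array([d[1],-d[0]]) # d ~ +y, n ~ +x away
    return (a+b)/2,d,n,a2,b2
E
python3 - <<'E'
from h import *
m,d,n,a2,b2=table();print("edge mid",m,"n",n,"yaw",np.arctan2(n[1],n[0]),"check",(a2-m)@n,(b2-m)@n)
for z in (.008,):
  C=[px2w("top",270+u/8,80+v/8,z)[:2] for u,v in((272,200),(547,198),(549,346),(270,346))]
  for c in C: print(c.round(4),"beyond edge",((c-m)@n).round(4))
v=C[0]-C[1];print("len",np.linalg.norm(v),np.linalg.norm(C[1]-C[2]),"yaw",np.arctan2(-v[0],v[1]),"centre",np.mean(C,0))
E
python3 -m handwheel '[[[1,0.3,0],[0,0,-1],1],[[1,0.3,0],[0,0,-1],-0.5],[[1,0.3,0],[0,0,-1],-0.5],[[1,0.4,0],[0,0,0],-0.5],[[1,0.4,0],[0,0,0],-0.5],[[1,0.4,0],[0,0,0],-0.5],[[1,0.5,0],[0,0,0],-0.5],[[1,0.5,0],[0,0,0],-0.5]]'
```

```text
edge mid [ 0.63861909 -0.00820139] n [0.99562203 0.09347067] yaw 0.09360731349283342 check 0.0016777593654736039 0.002185292295491863
[0.6462 0.0513] beyond edge 0.0131
[ 0.6472 -0.0124] beyond edge 0.0082
[ 0.6123 -0.0132] beyond edge -0.0267
[0.6117 0.0511] beyond edge -0.0213
len 0.06368278344690982 0.034947162087560185 yaw 0.016811025319830607 centre [0.62934972 0.01919625]
time_s: 0.95
tcp_pos: [0.4698, -0.5145, 0.2181]
ee_rot: [-3.141, 0.001, -0.0]
wrist_force: [0.5, -0.1, -0.8]
gripper_width: 0.0415
grasp_force: 0.0
```

```bash
python3 -m handwheel '[[[0.4,1,0],[0,0,0],-0.6],[[0.4,1,0],[0,0,0],-0.6],[[0.4,1,0],[0,0,0],-0.6],[[0.4,1,0],[0,0,0],-0.6],[[0.4,1,0],[0,0,0],-0.6],[[0.4,1,0],[0,0,0],-0.6],[[0.4,1,0],[0,0,0],-0.6],[[0.4,1,0],[0,0,0],-0.6]]'; python3 -m handwheel '[[[0.5,1,0],[0,0,0],-0.6],[[0.5,1,0],[0,0,0],-0.6],[[0.5,1,0],[0,0,0],-0.6],[[0.5,1,0],[0,0,0],-0.6],[[0.5,1,0],[0,0,0],-0.6],[[0.5,1,0],[0,0,0],-0.6],[[0.5,1,0],[0,0,0],-0.6],[[0.5,1,0],[0,0,0],-0.6]]'; python3 -m handwheel '[[[0.3,0.9,-0.5],[0,0,0],-0.6],[[0.2,0.7,-1],[0,0,0],-0.6],[[0,0,-1],[0,0,0],-0.6],[[0,0,-1],[0,0,0],-0.6],[[0,0,0],[0,0,0],-0.6]]'
```

```text
time_s: 1.75
tcp_pos: [0.565, -0.2739, 0.2183]
ee_rot: [-3.141, 0.001, -0.0]
wrist_force: [0.4, -0.0, -0.1]
gripper_width: 0.0184
grasp_force: 0.0
time_s: 2.55
tcp_pos: [0.6851, -0.034, 0.2182]
ee_rot: [-3.142, 0.001, -0.0]
wrist_force: [-0.7, 0.4, -0.0]
gripper_width: 0.0186
grasp_force: 0.0
time_s: 3.05
tcp_pos: [0.6958, 0.013, 0.108]
ee_rot: [3.141, 0.012, 0.0]
wrist_force: [-0.1, -0.7, -0.3]
gripper_width: 0.0183
grasp_force: 0.0
```

```bash
python3 -m handwheel '[[[0,0.2,-1],[0,0,0],-0.6],[[0,0,-1],[0,0,0],-0.6],[[0,0,-0.9],[0,0,0],-0.6],[[0,0,-0.55],[0,0,0],-0.6],[[-0.3,0,0],[0,0,0],-0.6],[[0,0,0],[0,0,0],-0.6],[[0,0,0],[0,0,0],-0.6]]'; python3 - <<'E'
from h import *
save("side","pics/s1.png",(310,430,190,280),6)
print(r.get_obs()["tcp_pos"],r.get_obs()["ee_rot"])
E
```

```text
time_s: 3.75
tcp_pos: [0.6923, 0.0185, 0.0117]
ee_rot: [-3.141, -0.003, -0.0]
wrist_force: [0.3, 0.4, 0.4]
gripper_width: 0.0184
grasp_force: 0.0
[0.69244152 0.01853816 0.01172071] [-3.14145144e+00 -3.35376283e-03 -3.95058996e-04]
```

View pics/s1.png

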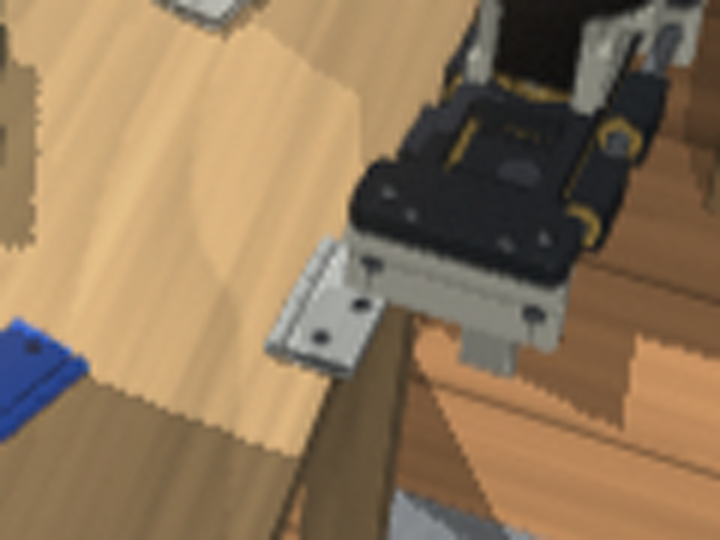

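The fingertips are beyond the edge, right of the hinge (hinge at about (325,310) in the crop, finger at (490,350)). They're still 12 mm up, so I'll lower to 4 mm and approach gently.

```bash
python3 -m handwheel '[[[0,0,-0.26],[0,0,0],-0.6],[[-0.3,0,0],[0,0,0],-0.6],[[-0.3,0,0],[0,0,0],-0.6],[[-0.2,0,0],[0,0,0],-0.6],[[-0.1,0,0],[0,0,0],-0.6],[[0,0,0],[0,0,0],-0.6]]'
```

```text
time_s: 4.4
tcp_pos: [0.6637, 0.0187, 0.0026]
ee_rot: [-3.141, -0.0, -0.0]
wrist_force: [-0.2, 0.7, -0.4]
gripper_width: 0.0188
grasp_force: 0.0
```

```bash
python3 -m handwheel '[[[0,0,0.05],[0,0,0],-0.6],[[-0.1,0,0],[0,0,0],-0.6],[[-0.1,0,0],[0,0,0],-0.6],[[-0.1,0,0],[0,0,0],-0.6],[[-0.1,0,0],[0,0,0],-0.6],[[-0.1,0,0],[0,0,0],-0.6],[[-0.1,0,0],[0,0,0],-0.6],[[0,0,0],[0,0,0],-0.6]]'; python3 - <<'E'
from h import *
save("side","pics/s2.png",(310,430,190,280),6)
E
```

```text
time_s: 5.2
tcp_pos: [0.6453, 0.0187, 0.0039]
ee_rot: [-3.142, 0.001, -0.0]
wrist_force: [-0.6, 0.2, 0.3]
gripper_width: 0.0187
grasp_force: 0.0
```

View pics/s2.png

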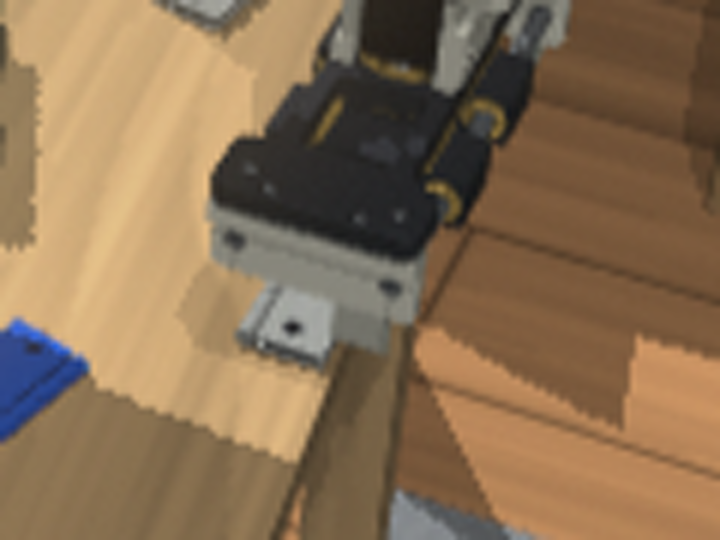

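Contact is made: the hinge's near corner has shifted from (268,348) to (240,335), and it's square against the fingers. I'll push on slowly for another 33 mm.

```bash
python3 -m handwheel '[[[-0.1,0,0],[0,0,0],-0.6],[[-0.1,0,0],[0,0,0],-0.6],[[-0.1,0,0],[0,0,0],-0.6],[[-0.1,0,0],[0,0,0],-0.6],[[-0.1,0,0],[0,0,0],-0.6],[[-0.1,0,0],[0,0,0],-0.6],[[-0.1,0,0],[0,0,0],-0.6],[[-0.1,0,0],[0,0,0],-0.6]]';python3 -m handwheel '[[[-0.1,0,0],[0,0,0],-0.6],[[-0.1,0,0],[0,0,0],-0.6],[[-0.06,0,0],[0,0,0],-0.6],[[-0.03,0,0],[0,0,0],-0.6],[[0,0,0],[0,0,0],-0.6]]'
```

```text
time_s: 6.05
tcp_pos: [0.6217, 0.0187, 0.0039]
ee_rot: [-3.142, -0.0, -0.0]
wrist_force: [0.3, -0.2, 0.4]
gripper_width: 0.0185
grasp_force: 0.3
time_s: 6.55
tcp_pos: [0.6128, 0.0187, 0.0038]
ee_rot: [-3.142, 0.001, -0.0]
wrist_force: [-0.5, 0.4, -0.3]
gripper_width: 0.0187
grasp_force: 0.0
```

Next I'll back off outward, lift, move clear of the camera's view and look.

```bash
python3 -m handwheel '[[[0.1,0,0],[0,0,0],-0.6],[[0.3,0,0],[0,0,0],-0.6],[[0.5,0,0.1],[0,0,0],-0.6],[[0.5,0,1],[0,0,0],-0.6],[[0.3,0,1],[0,0,0],-0.6],[[0,0,1],[0,0,0],-0.6],[[0,0,1],[0,0,0],-0.6],[[0,0,1],[0,0,0],-0.6]]'; python3 -m handwheel '[[[0,-0.5,1],[0,0,0],-0.6],[[0,-1,1],[0,0,0],-0.6],[[0,-1,0],[0,0,0],-0.6],[[0,-1,0],[0,0,0],-0.6],[[-0.2,-1,0],[0,0,0],-0.6],[[-0.3,-1,0],[0,0,0],-0.6],[[-0.4,-1,0],[0,0,0],-0.6],[[-0.4,-1,0],[0,0,0],-0.6]]';python3 -m handwheel '[[[-0.4,-1,0],[0,0,0],-0.6],[[-0.4,-1,0],[0,0,0],-0.6],[[-0.4,-1,0],[0,0,0],-0.6],[[-0.4,-1,0],[0,0,0],-0.6],[[-0.4,-1,0],[0,0,0],-0.6],[[-0.4,-1,0],[0,0,0],-0.6],[[0,0,0],[0,0,0],-0.6]]'; python3 - <<'E'
from h import *
save("top","pics/t2.png",(270,370,80,155),8)
im=cv2.imread("pics/top0.png"); n=cv2.resize(np.ascontiguousarray(r.grab_frame("top")[:,:,::-1]),None,fx=1.25,fy=1.25)
cv2.imwrite("pics/t2full.png",n)
E
```

```text
time_s: 7.35
tcp_pos: [0.6647, 0.0186, 0.158]
ee_rot: [3.142, -0.0, -0.0]
wrist_force: [0.7, -0.2, -0.4]
gripper_width: 0.0185
grasp_force: 0.0
time_s: 8.15
tcp_pos: [0.6251, -0.2077, 0.2168]
ee_rot: [3.142, -0.0, -0.0]
wrist_force: [-0.7, 0.3, -1.2]
gripper_width: 0.0184
grasp_force: 0.0
time_s: 8.85
tcp_pos: [0.5491, -0.3938, 0.2167]
ee_rot: [3.136, 0.003, -0.01]
wrist_force: [-0.4, -0.5, -0.2]
gripper_width: 0.0186
grasp_force: 0.0
```

View pics/t2.png

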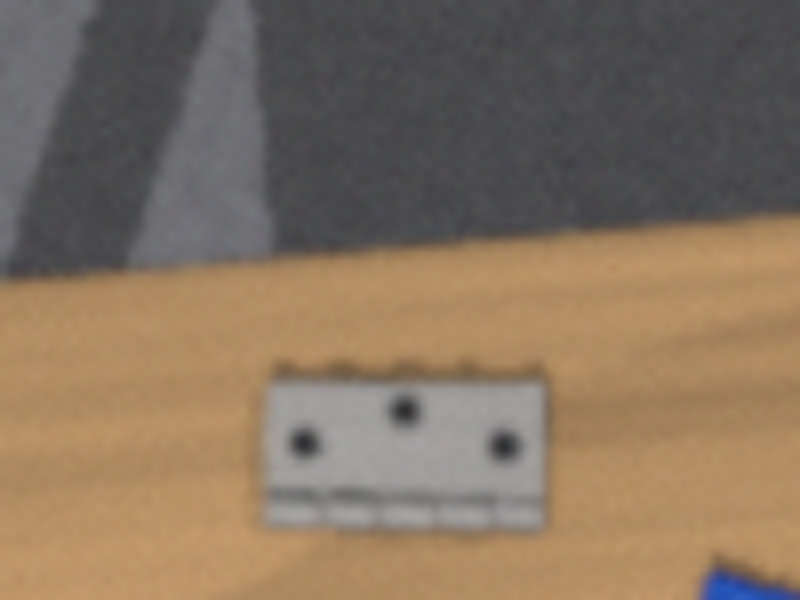

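View pics/t2full.png

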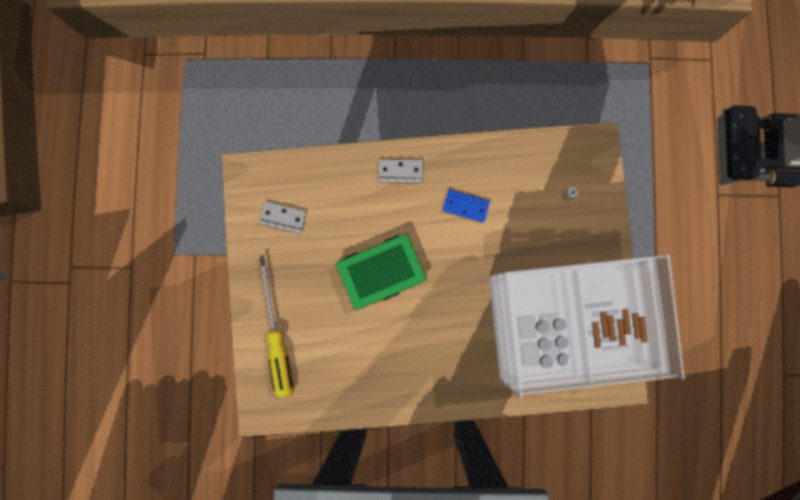

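The hinge lies flat, with its far-left corner at (268,382) in the crop and the table edge above it at about (268,257). That is roughly 29 mm of clearance. Everything else in the full view is where it was, and the hand is well away.

```bash
python3 -c "
from bench import r
print(r.close_job())"
```

```text
the job is handed in; nothing more can be done
None
```

The edge hinge now lies flat on the table about 29 mm in from the far edge, nothing else appears to have moved, the hand is clear, and the job was handed in at about 9 s.

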